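# Unlock the infrared thermometer and aim it at a plate

### The job

Take a surface temperature reading of the cake plate: press the paddle of the thermometer's dock down until it clicks and stays down by itself, let go of it, and draw the infrared thermometer up out of the dock. Turn the thermometer to a slant of about 45 degrees, lens end down, so that it points at the middle of the plate with the lens about 15 cm away from it, and finish holding it still there in the air: do not put it down or let go. Do not touch the plate with it, and leave the plate and the other things where they stand.

Things in the scene. Friction and masses are not known exactly. Their poses are not given: they have to be found in the camera images.
- dock: Grey dock, fixed; stands left or right of the plate. Foot 175x78x8 mm; upright pocket 51x41 mm outside, rim 70 mm up. Origin on the surface under the pocket, z up; -x points from the pocket to the paddle (roughly to the robot). Paddle pivot at x -31, z 40 mm, along y; its steel hook, up to 84 mm high, locks the thermometer's collar. Catch post 55 mm high at x -67 to -82, y +14 to +28 mm.
- paddle (a joint): Angle of the dock's paddle: 0 = up (hook over the collar), about 0.37 = held down by the spring catch (hook clear), 0.52 = stop. Press beyond 0.42 for the catch to snap over; let go, it comes back to 0.37. Released earlier it springs up again. Takes about 3 to 8 N on the pad.
- paddle_pad (a point): Middle of the top face of the paddle's black pad (30 x 26 mm), 70 mm from the pivot and 99 mm from the pocket's middle; 62 mm above the surface when up, about 37 mm when caught and 26 mm at the stop. Press here straight down with closed fingers; z axis up, as the dock's when the paddle is up.
- thermometer: Grey infrared thermometer, 0.2 kg, 140 mm long; origin at its lens (lower end), z along the bar; looks along -z. Round nose 26 mm across, then a bar 40 (x) by 30 mm (y); black collar 56x44 mm at 58-64 mm. Hangs upright by the collar in the pocket, axes as the dock's, lens 12 and top 152 mm up; 58 mm deep, 1.5 mm play: draw straight up 70 mm or more. Grip across the 30 mm on the upper 60 mm.
- lens (a point): Centre of the thermometer's lens, the same point and axes as thermometer; it looks along -z.
- plate: Round white cake plate, 200 mm across and 20 mm high, loose; origin on the surface under its middle.
- plate_middle (a point): Middle of the plate's flat inside, 8 mm above the surface: the spot to aim at.
- cup: Striped espresso cup, standing mouth down, 65 mm across and 50 mm high, near the front edge on the left; origin under its middle. Leave it alone.
- spoon: Teaspoon 130 mm long lying near the front edge. Leave it alone.
- shaker: Shaker, 44 mm across and 90 mm high, standing behind the work; origin under its middle. Leave it alone.
- second_cup: Second espresso cup like the first, mouth down, 50 mm high, near the front edge on the right; origin under its middle. Leave it alone.

How it is judged:
By the outcome, as a careful person would: the job done as asked, in the order asked, and still so for the second after the job is handed in, while the arm keeps its last pose, push and grip.
It also fails if it takes over 45 s, if anything falls off the work surface, if the arm or the gripper's body presses on something with over 40 N, if the wrist force passes 120 N, or if a joint passes its speed limit or range.

### The arm

A 7-joint arm with a two-finger parallel gripper is mounted at the origin on a cart in front of the work surface, level with it; the furniture and walls round the work are solid. World frame = base frame: x ahead of the robot, y to its left, z up, the work surface at z = 0. Lengths are in m, angles in rad, forces in N, time in s.
With the tool pointing down it reaches from about 0.4 to 0.875 m from the base axis. Payload 19.3 kg.
Tool frame: the origin (TCP) lies on the centre line of the jaws, within the pads' length; the fingertips stand 14 mm ahead of it and the grasp point (between the pads) lies 5 mm behind it; x points along the fingers, y is the direction in which the jaws open and shut, and the axes are right-handed (so a half turn about x gives the same grasp; the last joint's range is limited). The gripper opens to 85 mm and grips with 20 to 120 N. Pads are 22 mm wide; open, the fingers measure 114 mm over their backs; the gripper's body (76 mm by 85 mm) begins 54 mm behind the grasp point. The pads swing forward as they close: fully open they stand 13 mm farther back than shut.
Start: joints at [1.092, 0.521, -0.036, 1.599, 0.021, 1.021, -0.113], TCP at [0.248, -0.574, 0.245] pointing down, gripper open.
Joint ranges: [-2.91, 2.91], [-0.3, 2.13], [-1.5, 1.42], [0.17, 2.43], [-1.26, 4.41], [0.16, 1.93], [-2.52, 2.52]. Speed limits (rad/s): [1.89, 1.89, 2.39, 2.39, 3.01, 3.01, 3.01].

### API

Orientations are given as [roll, pitch, yaw] about the fixed x, y, z axes, in that order (R = Rz(yaw) Ry(pitch) Rx(roll)).
In Python, from workcell import monitor, optics, bot gives the robot as it stands.
- The arm moves only by the tool arm_command, never from a script. Its arguments are lists of equal length, an entry for each row: "delta_pos": the shift along the tool's x, y, z as a fraction of full scale, a list of three; "rotation": the turn, a rotation vector about the tool's x, y, z as a fraction of full scale, a list of three. In form: {"delta_pos": [[dx, dy, dz], ...], "rotation": [[wx, wy, wz], ...]}. A call has 1 to 10 rows; each row shifts and turns the pose as measured when the row begins, along the tool's axes as they then stand; what a row does not reach is not made up. Full scale, the value 1, is 30 mm for a shift and 6 degrees for a turn. A row lasts 1/10 s, in which the tool goes at most 50 mm and 8.59 degrees, less where a joint would pass 70% of its speed; a pose out of reach is approached as far as the arm can. A call with a number of a shift or a turn outside -1 to 1 is refused whole. A call with a gripper value outside its range is refused whole. "gripper" is the closure, from -1 (fully open) to 1 (shut), so that 0 is half open, set as the call begins (left out, the last holds). The fingers move at their own pace and stop on an object; "grip_force" is the grip in N (left out, the last holds). Time passes only in rows, so rows that do not move let the fingers close. It gives the time, the measured TCP pose, the force and the opening at its end, in the units of the state.
- monitor.observe(): the state, without advancing time (a new reading comes with each control period).
- optics.grab_frame(name): name is "scene" or "top" or "wrist"; returns the picture (400x640x3 uint8, red, green, blue); there is no depth.
- optics.camera_params(name): a dict with "fx", "fy", "cx", "cy" (pixels), "origin" and "rotation" of the camera in the world. Camera axes: x right, y down, z forward; pixel columns grow to the right and rows downward; lengths in m; the calibration is good to about 2 mm. A picture is of the moment at which its call begins: read the wrist's pose just before it. camera_params takes no time and is no camera call; for the wrist camera it gives the pose at the moment of the call.
- bot.job_done(): hands the job in, once; it reports no verdict.
The state is a dict: "clock": time; "qpos": joint angles; "qd": joint speeds; "joint_efforts": joint torques, N m; "position": TCP position; "tool_rot": TCP orientation; "force": force on the tool from outside, world axes, zero at the start; "moment": the same for the moment, N m; "grip_width": finger opening in m.
Only numpy, scipy, OpenCV 4.12 (cv2) and the standard library are available. Lean on these libraries where they do the work, as an engineer would, in place of code of your own. Each camera call takes 0.05 s, during which the arm holds its last target. There are 200 camera calls.

## Working session

There is one attempt and no reset: what is moved stays moved. The work goes in short steps, Python scripts to look and compute and a tool call to move; the robot and the scene stay as the last step left them, time stands still between calls to the robot, and variables do not carry over. Pictures are saved under pics/ and viewed, about 8 in all and at most 12, crops included, and the job is handed in when it is done.

Besides the shell and the picture viewer there is one more tool, called after "Emit:" by a JSON object that holds its "fn" and its "kwargs", one argument or row to a line. arm_command: Moves the arm, as the interface text tells. Its arguments: {"type":"object","properties":{"delta_pos":{"type":"array","items":{"type":"array","items":{"type":"number"}}},"rotation":{"type":"array","items":{"type":"array","items":{"type":"number"}}},"gripper":{"type":"number"},"grip_force":{"type":"number"}},"required":["delta_pos","rotation"]}

```bash
mkdir -p pics; ls; python3 - <<'E'
from workcell import monitor, optics
import cv2,numpy as np
s=monitor.observe(); print({k:np.round(v,3).tolist() for k,v in s.items()})
for n in ["scene","top"]:
    im=optics.grab_frame(n); cv2.imwrite(f"pics/{n}1.png",im[:,:,::-1]); p=optics.camera_params(n); print(n,{k:np.round(v,4).tolist() for k,v in p.items()})
p=optics.camera_params("wrist");print({k:np.round(v,4).tolist() for k,v in p.items()})
E
```

```text
pics
{'clock': 0.0, 'qpos': [1.092, 0.522, -0.036, 1.6, 0.021, 1.021, -0.113], 'qd': [0.0, 0.0, -0.0, 0.001, 0.001, 0.0, -0.001], 'joint_efforts': [-0.0, -92.709, 1.98, -36.992, 0.018, 0.008, -0.0], 'position': [0.248, -0.573, 0.245], 'tool_rot': [-1.508, 1.57, 2.042], 'force': [-0.258, 0.27, -0.061], 'moment': [-0.008, 0.014, 0.02], 'grip_width': 0.085}
scene {'fx': 381.7992, 'fy': 381.7992, 'cx': 323.1831, 'cy': 199.2793, 'origin': [0.143, 0.7316, 0.6145], 'rotation': [-2.151, -0.001, -2.6251]}
top {'fx': 501.1079, 'fy': 501.1079, 'cx': 320.5132, 'cy': 184.1001, 'origin': [0.3338, -0.0237, 1.2675], 'rotation': [-2.9337, -0.0026, -1.5138]}
{'fx': 282.4759, 'fy': 282.4759, 'cx': 320.9173, 'cy': 202.107, 'origin': [0.3179, -0.5436, 0.3734], 'rotation': [2.8394, 0.0012, -1.1624]}
```

View pics/scene1.png

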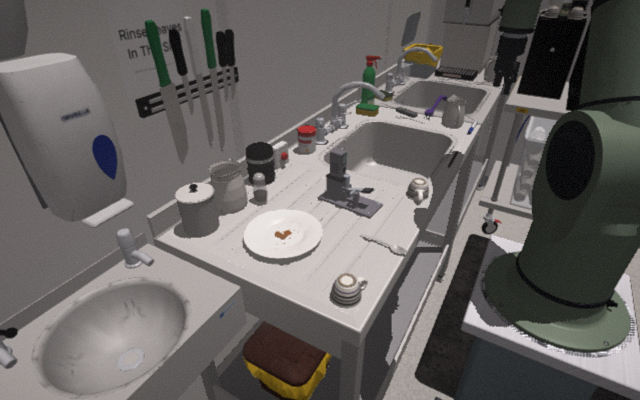

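View pics/top1.png

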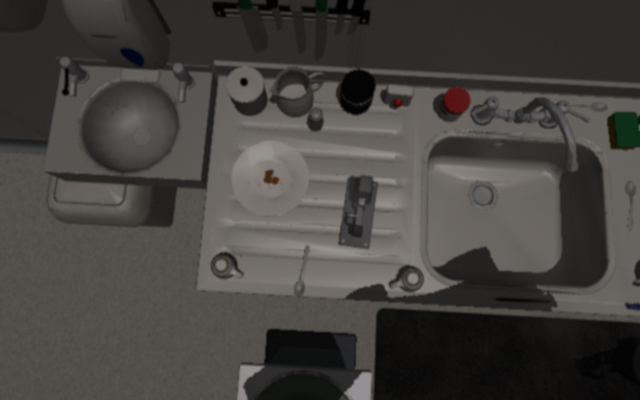

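Scene view: plate at (283,235), dock at (350,190), with the thermometer top at (338,152). In the top view the plate is at (270,178), the dock foot spans about (358,210), and the thermometer is near (365,185). The cups, spoon and shaker stay clear. I'll enlarge the dock in both views.

```bash
cat > h.py <<'E'
import numpy as np, cv2
from scipy.spatial.transform import Rotation as R
from workcell import monitor, optics
def ray(p,u,v):
    d=R.from_euler('xyz',p['rotation']).as_matrix()@[(u-p['cx'])/p['fx'],(v-p['cy'])/p['fy'],1.]
    return np.array(p['origin']),d/np.linalg.norm(d)
def onz(p,u,v,z):
    o,d=ray(p,u,v); return o+d*(z-o[2])/d[2]
def tri(rays):
    A=sum(np.eye(3)-np.outer(d,d) for o,d in rays); b=sum((np.eye(3)-np.outer(d,d))@o for o,d in rays)
    return np.linalg.solve(A,b)
def proj(p,X):
    c=R.from_euler('xyz',p['rotation']).as_matrix().T@(np.array(X)-p['origin']); return c[0]/c[2]*p['fx']+p['cx'],c[1]/c[2]*p['fy']+p['cy']
E
python3 - <<'E'
from h import *
t=cv2.imread('pics/top1.png');s=cv2.imread('pics/scene1.png')
a=cv2.resize(t[165:255,330:390],None,fx=6,fy=6,interpolation=cv2.INTER_CUBIC)
b=cv2.resize(s[140:220,310:390],None,fx=5.5,fy=5.5,interpolation=cv2.INTER_CUBIC)
c=np.zeros((540,360+440,3),np.uint8); c[:540,:360]=a;c[:440,360:]=b
c=(255*(c/255.)**.6).astype(np.uint8); cv2.imwrite('pics/crop.png',c)
pt=optics.camera_params('top');ps=optics.camera_params('scene')
for n,im,p in(('t',t,pt),('s',s,ps)):
    g=im.min(2); m=(g>(110 if n=='t' else 150)).astype(np.uint8); 
    print(n,im[178,240],im[235,262])
print('plate rough',onz(pt,270,178,.02),onz(ps,283,235,.02))
print('dock foot',onz(pt,340,243,.008),onz(pt,368,246,.008),onz(pt,378,180,.008),onz(pt,347,178,.008))
print('spoon',onz(pt,307,247,0),onz(pt,299,290,0)); print('cup2',onz(pt,411,278,.05),'cup',onz(pt,222,264,.05),'shaker',onz(pt,316,118,.09))
E
```

```text
t [116 121 127] [109 114 118]
s [128 131 138] [222 225 230]
plate rough [0.60518557 0.11764344 0.02      ] [0.59728903 0.13283407 0.02      ]
dock foot [ 0.45140182 -0.06913227  0.008     ] [ 0.44793223 -0.13950936  0.008     ] [ 0.61853853 -0.15887352  0.008     ] [ 0.61921323 -0.07895518  0.008     ]
spoon [0.4373577  0.01306315 0.        ] [0.33048826 0.02619766 0.        ]
cup2 [ 0.37387209 -0.2411214   0.05      ] cup [0.38102971 0.21282332 0.05      ] shaker [0.74793922 0.00810871 0.09      ]
```

View pics/crop.png

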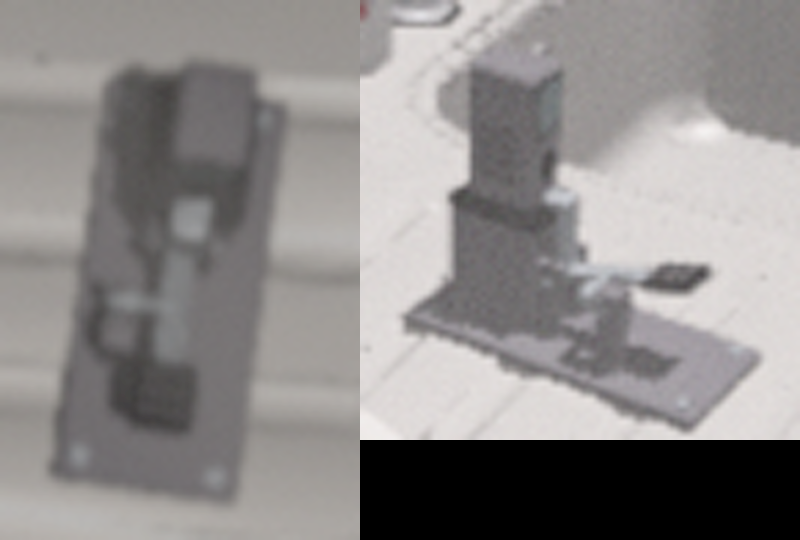

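```bash
python3 - <<'E'
from h import *
pt=optics.camera_params('top');ps=optics.camera_params('scene')
T=lambda u,v:(330+u/6,165+v/6)
S=lambda u,v:(310+(u-360)/5.5,140+v/5.5)
nl=onz(pt,*T(50,473),.008);nr=onz(pt,*T(235,500),.008);fr=onz(pt,*T(287,103),.008)
print('top corners',nl,nr,fr,np.linalg.norm(nl-nr),np.linalg.norm(fr-nr))
d=fr-nr;print('yaw long',np.arctan2(d[1],d[0]));d=nl-nr;print('yaw short',np.arctan2(-d[0],d[1]))
snr=onz(ps,*S(762,358),.008);snl=onz(ps,*S(690,430),.008);sfl=onz(ps,*S(405,320),.008)
print('scene corners',snl,snr,sfl); d=sfl-snl;print(np.arctan2(d[1],d[0]),np.linalg.norm(d))
print('pad tri',tri([ray(pt,*T(168,400)),ray(ps,*S(677,277))]),onz(pt,*T(168,400),.062),onz(ps,*S(677,277),.062))
print('top tri',tri([ray(pt,*T(218,113)),ray(ps,*S(517,65))]),onz(pt,*T(218,113),.152),onz(ps,*S(517,65),.152))
# plate: ellipse from bright contour
for n,p,c in(('top',pt,(255,160)),('scene',ps,(262,235))):
    g=cv2.GaussianBlur(cv2.imread(f'pics/{n}1.png')[:,:,1],(3,3),0)
    # food centroid / plate rim by Canny saved
    cv2.imwrite(f'pics/e_{n}.png',g)
t=cv2.imread('pics/top1.png')[130:225,220:320];s=cv2.imread('pics/scene1.png')[200:270,235:330]
f=lambda x:cv2.normalize(cv2.resize(x,(400,int(400*x.shape[0]/x.shape[1])),interpolation=cv2.INTER_CUBIC),None,0,255,cv2.NORM_MINMAX)
a,b=f(t),f(s); c=np.zeros((400,800,3),np.uint8);c[:a.shape[0],:400]=a;c[:b.shape[0],400:]=b;cv2.imwrite('pics/plate.png',c)
E
```

```text
top corners [ 0.44908245 -0.06506395  0.008     ] [ 0.44228766 -0.14264196  0.008     ] [ 0.61281077 -0.15863576  0.008     ] 0.07787500412363366 0.1712715137998311
yaw long -0.09351897771563465
yaw short -0.08736353051782915
scene corners [ 0.44401777 -0.0550323   0.008     ] [ 0.43724484 -0.13128588  0.008     ] [ 0.6150583  -0.07123461  0.008     ]
-0.09444610516865146 0.17180622279594637
pad tri [ 0.47758861 -0.1092928   0.05640126] [ 0.4760596  -0.10917896  0.062     ] [ 0.47513056 -0.10069172  0.062     ]
top tri [ 0.57641338 -0.11772037  0.1468266 ] [ 0.5755207  -0.11720007  0.152     ] [ 0.57136527 -0.1083422   0.152     ]
```

View pics/plate.png

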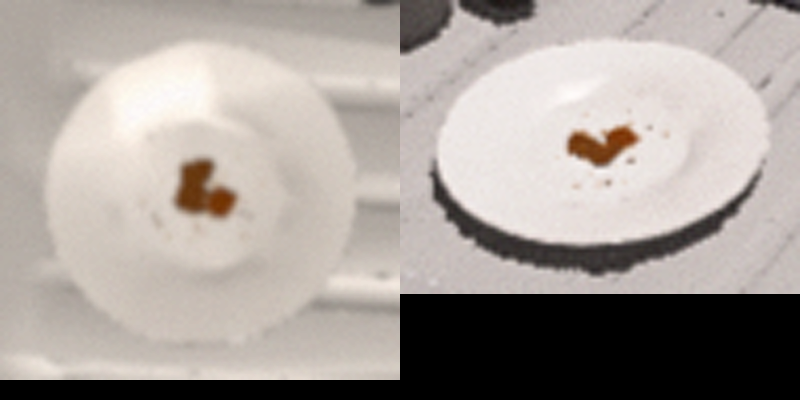

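Top view: the rim spans (47..355, 40..345) in the crop, so its centre is at (270.2,178.1). In the scene view the centre is about (283.2,233.7). The two views differ by about 1 cm in y, so I'll check with the wrist camera.

```bash
cat >> h.py <<'E'
def go(pos,z_dir_yaw=None,Rt=None,verbose=True):
    """remaining move in tool axes (units of full scale)"""
    s=monitor.observe(); R0=R.from_euler('xyz',s['tool_rot'])
    d=R0.inv().apply(np.array(pos)-s['position'])/.03
    if Rt is None and z_dir_yaw is not None:
        y=np.array([-np.sin(z_dir_yaw),np.cos(z_dir_yaw),0]); x=np.array([0,0,-1.]); 
        Rt=min((R.from_matrix(np.c_[x,k*y,np.cross(x,k*y)]) for k in(1,-1)),key=lambda r:(R0.inv()*r).magnitude())
    w=(R0.inv()*Rt).as_rotvec()/np.radians(6) if Rt is not None else None
    print('t',round(s['clock'],2),'pos',np.round(s['position'],4),'delta',np.round(d,2),'rot',None if w is None else np.round(w,2),'F',np.round(s['force'],1),'w',round(s['grip_width'],4))
E
python3 - <<'E'
from h import *
s=monitor.observe();M=R.from_euler('xyz',s['tool_rot']);print(M.as_matrix().round(3))
p=optics.camera_params('wrist');print('cam in tool',M.inv().apply(np.array(p['origin'])-s['position']).round(4),(M.inv()*R.from_euler('xyz',p['rotation'])).as_matrix().round(3))
go([.42,-.06,.42],-.092)
E
```

```text
[[-0.     0.397 -0.918]
 [ 0.001 -0.918 -0.397]
 [-1.    -0.001  0.   ]]
cam in tool [-0.1286  0.0003 -0.0757] [[ 0.    -0.298  0.955]
 [ 1.    -0.    -0.   ]
 [ 0.     0.955  0.298]]
t 0.1 pos [ 0.2483 -0.5733  0.2448] delta [ -5.83 -13.43 -12.05] rot [4.78 0.   0.01] F [ 0.1 -0.   0.3] w 0.0851
```

Emit:
{"fn": "arm_command", "kwargs": {
  "delta_pos": [
    [-1,0,0],
    [-1,0,0],
    [0,-1,-1],
    [0,-1,-1],
    [0,-1,-1],
    [0,-1,-1],
    [0,-1,-1],
    [0,-1,-1],
    [0,-1,-1],
    [0,-1,-1]
  ],
  "rotation": [
    [0,0,0],
    [0,0,0],
    [0,0,0],
    [0,0,0],
    [0,0,0],
    [0,0,0],
    [0,0,0],
    [0,0,0],
    [0,0,0],
    [0,0,0]
  ],
  "gripper": 1
}}

```text
clock: 1.1
position: [0.3735, -0.2496, 0.3044]
tool_rot: [-1.079, 1.565, 2.463]
force: [1.0, -0.4, 0.6]
grip_width: -0.0002
```

Emit:
{"fn": "arm_command", "kwargs": {
  "delta_pos": [
    [0,-1,-1],
    [0,-1,-1],
    [0,-1,-1],
    [0,-1,-1],
    [0,-1,-1],
    [0,0,0],
    [0,0,0],
    [0,0,0],
    [0,0,0],
    [0,0,0]
  ],
  "rotation": [
    [0,0,0],
    [0,0,0],
    [0,0,0],
    [0,0,0],
    [0,0,0],
    [-1,0,0],
    [-1,0,0],
    [-1,0,0],
    [-1,0,0],
    [-1,0,0]
  ]
}}

```text
clock: 2.1
position: [0.4552, -0.037, 0.3039]
tool_rot: [-1.649, 1.563, 2.442]
force: [1.0, -1.0, -0.5]
grip_width: 0.0
```

Emit:
{"fn": "arm_command", "kwargs": {
  "delta_pos": [
    [0,0,0],
    [0,0,0],
    [0,0,0],
    [0,0,0],
    [0,0,0],
    [0,0,0],
    [0,0,0],
    [0,0,0],
    [0,0,0],
    [0,0,0]
  ],
  "rotation": [
    [-1,0,0],
    [-1,0,0],
    [-1,0,0],
    [-1,0,0],
    [-1,0,0],
    [-1,0,0],
    [-1,0,0],
    [-1,0,0],
    [-1,0,0],
    [-1,0,0]
  ]
}}

```text
clock: 3.1
position: [0.4535, -0.0372, 0.3022]
tool_rot: [-2.5, 1.56, 2.683]
force: [0.5, 0.5, -0.2]
grip_width: -0.0
```

```bash
python3 - <<'E'
from h import *
go([.48,-.03,.30],-.092);print(monitor.observe()['qpos'])
E
```

```text
t 3.1 pos [ 0.4535 -0.0372  0.3022] delta [0.06 0.9  0.19] rot [-9.62 -0.11  0.02] F [ 0.5  0.5 -0.2] w -0.0
[ 0.4790365   0.23108805 -0.61638251  1.92265092  0.14660302  1.04346068
  0.27096306]
```

Emit:
{"fn": "arm_command", "kwargs": {
  "delta_pos": [
    [0,0,0],
    [0,0,0],
    [0,0,0],
    [0,0,0],
    [0,0,0],
    [0,0,0],
    [0,0,0],
    [0,0,0],
    [0,0,0],
    [0,0,0]
  ],
  "rotation": [
    [-1,0,0],
    [-1,0,0],
    [-1,0,0],
    [-1,0,0],
    [-1,0,0],
    [-1,0,0],
    [-1,0,0],
    [-1,0,0],
    [-1,0,0],
    [-0.6,0,0]
  ]
}}

```text
clock: 4.1
position: [0.4518, -0.0376, 0.3005]
tool_rot: [2.847, 1.555, 2.797]
force: [-0.2, -0.1, -0.9]
grip_width: 0.0001
```

```bash
python3 - <<'E'
from h import *
go([.48,-.03,.30],-.092);print(monitor.observe()['qpos'])
p=optics.camera_params('wrist');im=optics.grab_frame('wrist');cv2.imwrite('pics/w1.png',im[:,:,::-1]);import json;json.dump({k:np.array(v).tolist() for k,v in p.items()},open('pics/w1.json','w'));print(p['origin'])
E
```

```text
t 4.1 pos [ 0.4518 -0.0376  0.3005] delta [0.   0.3  0.93] rot [ 0.4  -0.14 -0.04] F [-0.2 -0.1 -0.9] w 0.0001
[ 0.62428833  0.26232914 -0.79649278  1.91982404  0.20579801  1.05901635
  1.26165434]
[ 0.37813735 -0.03484551  0.43018314]
```

View pics/w1.png

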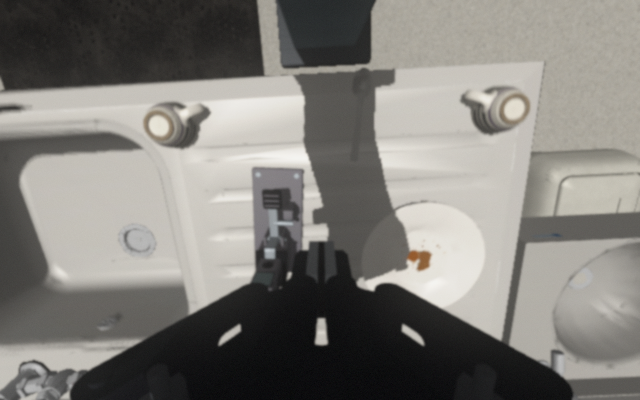

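Wrist view: image top is the robot side. The dock foot's near edge runs (254,168)–(304,171), the black pad is at about (273,199), and the food on the plate is at (419,260). The gripper partly hides the plate.

```bash
python3 - <<'E'
from h import *
import json
p=json.load(open('pics/w1.json'));im=cv2.imread('pics/w1.png')
pt=optics.camera_params('top');ps=optics.camera_params('scene')
print('near L/R',onz(p,304,171,.008),onz(p,254,168,.008))
print('food top',onz(pt,270.2,177.5,.012))
for n in('w1','top1','scene1'):
    q={'w1':p,'top1':pt,'scene1':ps}[n]; I=cv2.cvtColor(cv2.imread(f'pics/{n}.png'),cv2.COLOR_BGR2HSV)
    m=((I[...,0]<20)&(I[...,1]>130)&(I[...,2]>40)).astype(np.uint8)
    X=proj(q,[.60,.125,.01]); yy,xx=np.mgrid[:400,:640]; m[(xx-X[0])**2+(yy-X[1])**2>40**2]=0
    c=[xx[m>0].mean(),yy[m>0].mean()]; print(n,m.sum(),c,onz(q,*c,.012))
def sel(im,c):return c
z=cv2.resize(im[155:295,225:325],None,fx=5,fy=5,interpolation=cv2.INTER_CUBIC)[:600]
z2=cv2.resize(im[195:315,360:495],None,fx=2.2,fy=2.2,interpolation=cv2.INTER_CUBIC)
c=np.zeros((600,800,3),np.uint8);c[:,:500]=z;c[:z2.shape[0],500:500+z2.shape[1]]=z2
cv2.imwrite('pics/w1c.png',(255*(c/255.)**.6).astype(np.uint8))
E
```

```text
near L/R [ 0.45166823 -0.06235782  0.008     ] [ 0.44328856 -0.13707377  0.008     ]
food top [0.60826724 0.11813964 0.012     ]
w1 197 [np.float64(419.7309644670051), np.float64(258.2233502538071)] [0.6048318  0.11778659 0.012     ]
top1 91 [np.float64(270.14285714285717), np.float64(177.5164835164835)] [0.60821555 0.11828269 0.012     ]
scene1 46 [np.float64(282.67391304347825), np.float64(234.17391304347825)] [0.60601731 0.12243248 0.012     ]
```

View pics/w1c.png

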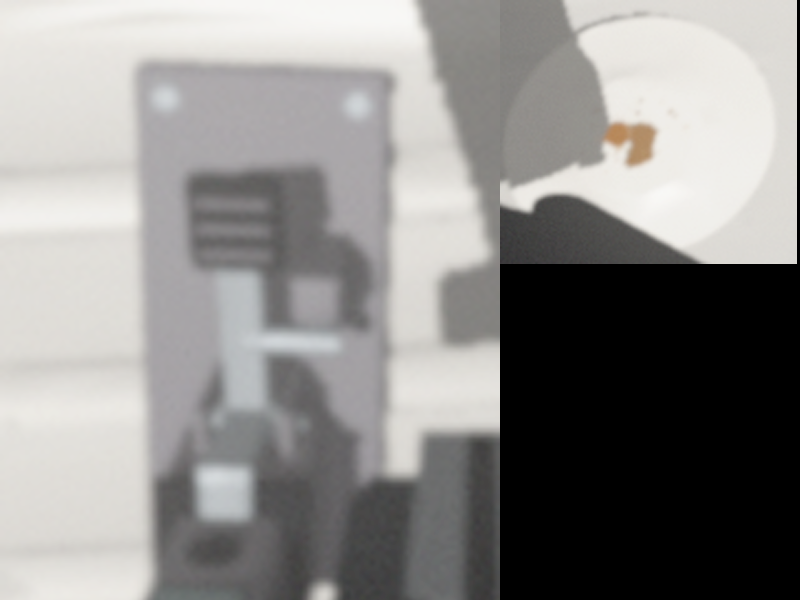

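```bash
python3 - <<'E'
from h import *
import json
p=json.load(open('pics/w1.json'))
pt=optics.camera_params('top');ps=optics.camera_params('scene')
T=lambda u,v:(330+u/6,165+v/6); W=lambda u,v:(225+u/5,155+v/5)
S=lambda u,v:(310+(u-360)/5.5,140+v/5.5)
L=onz(p,*W(390,73),.008);N=onz(p,*W(138,65),.008);print(N,L,np.linalg.norm(N-L),np.arctan2(-(L-N)[0],(L-N)[1]))
for z in(.056,.062):print('pad w',onz(p,*W(235,221),z))
for nm,rs in dict(all=[ray(p,*W(235,221)),ray(pt,*T(168,400)),ray(ps,*S(677,277))],wt=[ray(p,*W(235,221)),ray(pt,*T(168,400))],ws=[ray(p,*W(235,221)),ray(ps,*S(677,277))]).items(): print(nm,tri(rs))
# hook top white square
print('hook w',onz(p,*W(225,480),.084), 'top',onz(pt,*T(190,218),.084))
# plate: rim fit
g=cv2.imread('pics/w1.png')
for q,pp in((p,[(500,130),(640,14),(775,110),(690,245)]),):
    P=[onz(q,360+(u-500)/2.2,195+v/2.2,.02)[:2] for u,v in pp]
    A=np.c_[2*np.array(P),np.ones(4)];b=(np.array(P)**2).sum(1);s=np.linalg.lstsq(A,b,rcond=None)[0];print('plate',s[:2],np.sqrt(s[2]+s[0]**2+s[1]**2))
for q,f in((pt,lambda u,v:(220+u/4,130+v/4,.02)),(ps,lambda u,v:(235+(u-400)/4.21,200+v/4.21,.02))):
    pp=[(47,190),(201,40),(355,192),(200,345)] if q is pt else [(437,140),(610,40),(770,140),(600,243)]
    P=np.array([onz(q,*f(*a))[:2] for a in pp]);A=np.c_[2*P,np.ones(4)];s=np.linalg.lstsq(A,(P**2).sum(1),rcond=None)[0];print('plate',s[:2],np.sqrt(s[2]+s[0]**2+s[1]**2))
go([.478,-.107,.12],-.092)
E
```

```text
[ 0.44318126 -0.13917279  0.008     ] [ 0.44946705 -0.06371873  0.008     ] 0.07571543648678355 -0.08311424229067688
pad w [ 0.48012609 -0.10579919  0.056     ]
pad w [ 0.47849071 -0.10466146  0.062     ]
all [ 0.47806389 -0.10753275  0.05745692]
wt [ 0.47811707 -0.10748144  0.05767354]
ws [ 0.47820817 -0.10547115  0.05889078]
hook w [ 0.5444269  -0.11033298  0.084     ] top [ 0.54676221 -0.11336569  0.084     ]
plate [0.60495424 0.11857416] 0.10057152473078784
plate [0.60650682 0.11708319] 0.09892421084881407
plate [0.60385153 0.1208133 ] 0.09827862604153324
t 4.15 pos [ 0.4518 -0.0376  0.3004] delta [ 5.99 -2.3   1.07] rot [ 0.43 -0.14 -0.04] F [ 0.2 -0.4 -0.6] w -0.0001
```

Emit:
{"fn": "arm_command", "kwargs": {
  "delta_pos": [
    [0,-0.8,0.3],
    [0,-0.8,0.3],
    [0,-0.7,0.2],
    [0.9,0,0],
    [1,0,0],
    [1,0,0],
    [1,0,0],
    [1,0,0],
    [1,0,0]
  ],
  "rotation": [
    [0.4,-0.1,0],
    [0,0,0],
    [0,0,0],
    [0,0,0],
    [0,0,0],
    [0,0,0],
    [0,0,0],
    [0,0,0],
    [0,0,0]
  ]
}}

```text
clock: 5.05
position: [0.4727, -0.1172, 0.1188]
tool_rot: [0.38, 1.568, 0.262]
force: [0.8, -0.1, 0.1]
grip_width: 0.0002
```

```bash
python3 - <<'E'
from h import *
go([.476,-.107,.042],-.09)
p=optics.camera_params('wrist');im=optics.grab_frame('wrist');cv2.imwrite('pics/w2.png',im[100:380,180:460,::-1].repeat(2,0).repeat(2,1)[:,:,:]);print(proj(p,[.477,-.107,.062]))
import json;json.dump({k:np.array(v).tolist() for k,v in p.items()},open('pics/w2.json','w'))
E
```

```text
t 5.05 pos [ 0.4727 -0.1172  0.1188] delta [2.56 0.35 0.06] rot [-0.27  0.02 -0.01] F [ 0.8 -0.1  0.1] w 0.0002
(np.float64(336.4070954924707), np.float64(230.6116394519779))
```

View pics/w2.png

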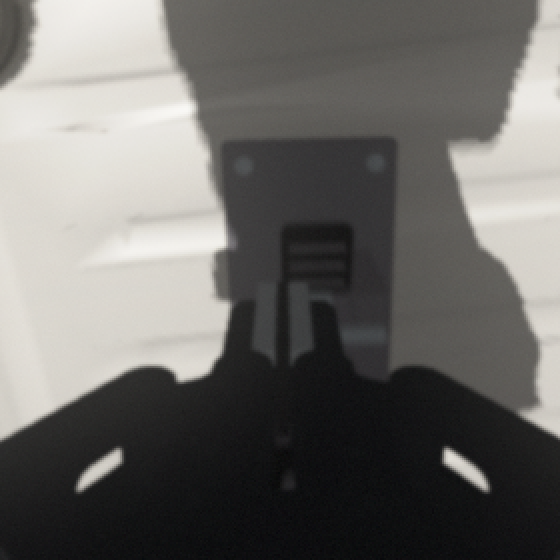

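The wrist view shows the pad centred at about (338,228), and I had predicted (336,231). That agrees to about 1 mm, so I'll press.

Emit:
{"fn": "arm_command", "kwargs": {
  "delta_pos": [
    [0,0.36,0.08],
    [0.7,0,0],
    [0.5,0,0],
    [0.4,0,0],
    [0.4,0,0],
    [0.4,0,0],
    [0.2,0,0]
  ],
  "rotation": [
    [-0.27,0,0],
    [0,0,0],
    [0,0,0],
    [0,0,0],
    [0,0,0],
    [0,0,0],
    [0,0,0]
  ]
}}

```text
clock: 5.8
position: [0.4783, -0.1057, 0.0393]
tool_rot: [-0.254, 1.568, -0.344]
force: [-18.8, 1.7, 84.4]
grip_width: 0.0001
```

```bash
python3 - <<'E'
from h import *
go([.476,-.106,.041],-.09)
E
```

```text
t 5.8 pos [ 0.4783 -0.1057  0.0393] delta [-0.06 -0.02 -0.08] rot [-0.    0.03  0.01] F [-18.8   1.7  84.4] w 0.0001
```

Emit:
{"fn": "arm_command", "kwargs": {
  "delta_pos": [
    [-0.3,0,0],
    [-0.5,0,0],
    [-1,0,0],
    [-1,0,0],
    [-1,0,0],
    [-1,0,0]
  ],
  "rotation": [
    [0,0,0],
    [0,0,0],
    [0,0,0],
    [0,0,0],
    [0,0,0],
    [0,0,0]
  ]
}}

```text
clock: 6.4
position: [0.4779, -0.1041, 0.1882]
tool_rot: [-1.484, 1.569, -1.573]
force: [0.9, -0.9, 0.4]
grip_width: 0.0001
```

```bash
python3 - <<'E'
from h import *
go([.5755,-.1155,.22],-.09)
a=optics.grab_frame('scene')[140:220,310:390,::-1];p=optics.camera_params('wrist');b=optics.grab_frame('wrist')[150:290,230:430,::-1]
f=lambda x:cv2.resize(x,(400,int(400*x.shape[0]/x.shape[1])),interpolation=cv2.INTER_CUBIC)
a,b=f(a),f(b);c=np.zeros((400,800,3),np.uint8);c[:a.shape[0],:400]=a;c[:b.shape[0],400:]=b;c=(255*(c/255.)**.6).astype(np.uint8);cv2.imwrite('pics/p3.png',c)
E
```

```text
t 6.4 pos [ 0.4779 -0.1041  0.1882] delta [-1.06 -0.09  3.27] rot [0.02 0.   0.01] F [ 0.9 -0.9  0.4] w 0.0001
```

View pics/p3.png

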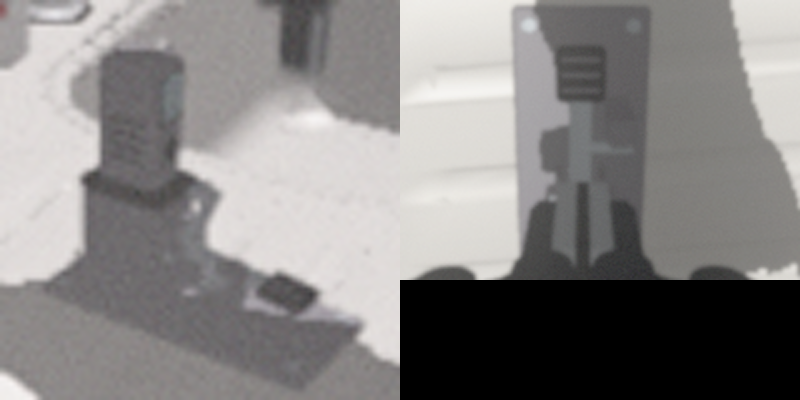

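The paddle stays down by itself: in both views the pad lies low, and the hook has swung back. Next I open the gripper and go over the thermometer.

Emit:
{"fn": "arm_command", "kwargs": {
  "delta_pos": [
    [-1,0,0],
    [-0.6,0,0],
    [0,0,0.9],
    [0,-0.1,0.9],
    [0,0,0.9],
    [0,0,0.6],
    [0,0,0]
  ],
  "rotation": [
    [0,0,0],
    [0,0,0],
    [0,0,0],
    [0,0,0],
    [0,0,0],
    [0,0,0],
    [0,0,0]
  ],
  "gripper": -1,
  "grip_force": 50
}}

```text
clock: 7.2
position: [0.582, -0.1171, 0.2433]
tool_rot: [-0.547, 1.559, -0.638]
force: [-1.2, 1.2, -0.6]
grip_width: 0.0853
```

```bash
python3 - <<'E'
from h import *
go([.5755,-.1155,.118],-.09)
p=optics.camera_params('wrist');im=optics.grab_frame('wrist')[:,:,::-1]
print(proj(p,[.5755,-.1155,.152]))
c=cv2.resize(im[150:350,180:460],None,fx=2.5,fy=2.5,interpolation=cv2.INTER_CUBIC);c=(255*(c/255.)**.6).astype(np.uint8);cv2.imwrite('pics/w4.png',c)
import json;json.dump({k:np.array(v).tolist() for k,v in p.items()},open('pics/w4.json','w'))
E
```

```text
t 7.2 pos [ 0.582  -0.1171  0.2433] delta [ 4.17  0.06 -0.26] rot [-0.01  0.1   0.06] F [-1.2  1.2 -0.6] w 0.0853
(np.float64(323.35294747792574), np.float64(202.21901560827052))
```

View pics/w4.png

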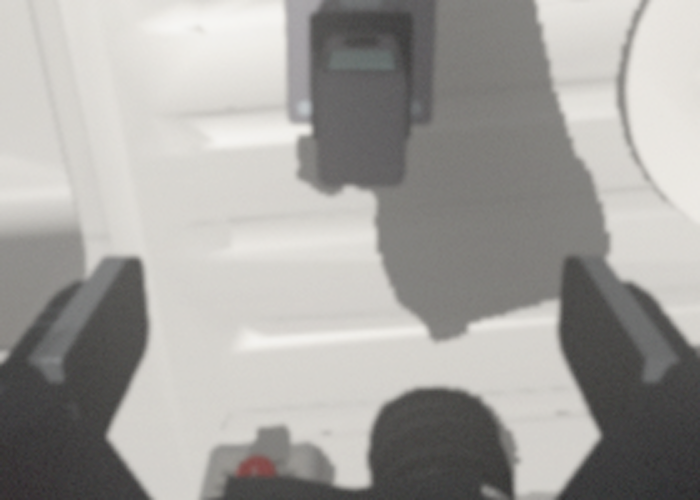

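Thermometer top centre at (324,201) against a predicted (323,202), centred between the fingers. Descending and gripping.

Emit:
{"fn": "arm_command", "kwargs": {
  "delta_pos": [
    [0,0.06,-0.26],
    [0.8,0,0],
    [0.9,0,0],
    [0.9,0,0],
    [0.9,0,0],
    [0.5,0,0],
    [0.1,0,0]
  ],
  "rotation": [
    [0,0.1,0.06],
    [0,0,0],
    [0,0,0],
    [0,0,0],
    [0,0,0],
    [0,0,0],
    [0,0,0]
  ]
}}

```text
clock: 7.95
position: [0.5668, -0.1139, 0.1187]
tool_rot: [-3.063, 1.568, 3.129]
force: [0.1, -0.3, 0.4]
grip_width: 0.0853
```

```bash
python3 - <<'E'
from h import *
go([.5755,-.1155,.118],-.09)
E
```

```text
t 7.95 pos [ 0.5668 -0.1139  0.1187] delta [ 0.02 -0.03  0.29] rot [-0.01 -0.03  0.  ] F [ 0.1 -0.3  0.4] w 0.0853
```

Emit:
{"fn": "arm_command", "kwargs": {
  "delta_pos": [
    [0,-0.03,0.28],
    [0,0,0],
    [0,0,0],
    [0,0,0],
    [0,0,0],
    [0,0,0]
  ],
  "rotation": [
    [0,0,0],
    [0,0,0],
    [0,0,0],
    [0,0,0],
    [0,0,0],
    [0,0,0]
  ],
  "gripper": 1,
  "grip_force": 50
}}

```text
clock: 8.55
position: [0.577, -0.1159, 0.1226]
tool_rot: [-0.55, 1.57, -0.642]
force: [-0.6, 0.0, -1.8]
grip_width: 0.0291
```

```bash
python3 - <<'E'
from h import *
go([.5755,-.1155,.118],-.09)
E
```

```text
t 8.55 pos [ 0.577  -0.1159  0.1226] delta [ 0.15  0.01 -0.05] rot [-0.02  0.01  0.01] F [-0.6  0.  -1.8] w 0.0291
```

Emit:
{"fn": "arm_command", "kwargs": {
  "delta_pos": [
    [-0.3,0,0],
    [-0.5,0,0],
    [-0.6,0,0],
    [-0.6,0,0],
    [-0.6,0,0],
    [-0.6,0,0],
    [-0.5,0,0]
  ],
  "rotation": [
    [0,0,0],
    [0,0,0],
    [0,0,0],
    [0,0,0],
    [0,0,0],
    [0,0,0],
    [0,0,0]
  ]
}}

```text
clock: 9.25
position: [0.576, -0.1152, 0.2429]
tool_rot: [-0.248, 1.57, -0.339]
force: [-0.5, -0.4, -1.7]
grip_width: 0.0296
```

```bash
python3 - <<'E'
from h import *
go([.577,-.116,.25],-.09)
print(monitor.observe()['qpos'].round(3) if hasattr(monitor.observe()['qpos'],'round') else monitor.observe()['qpos'])
E
```

```text
t 9.25 pos [ 0.576  -0.1152  0.2429] delta [-0.24 -0.02  0.04] rot [-0.01  0.    0.  ] F [-0.5 -0.4 -1.7] w 0.0296
[ 0.566  0.538 -0.679  1.681  0.378  1.058  1.248]
```

Emit:
{"fn": "arm_command", "kwargs": {
  "delta_pos": [
    [-0.9,0,0],
    [-0.9,0,0],
    [-0.9,0,0],
    [0,0.5,-0.4],
    [0,0.9,-0.75],
    [0,0.9,-0.75],
    [0,0.9,-0.75],
    [0,0.9,-0.75],
    [0,0.9,-0.75],
    [0,0.9,-0.75]
  ],
  "rotation": [
    [0,0,0],
    [0,0,0],
    [0,0,0],
    [0,0,0],
    [0,0,0],
    [0,0,0],
    [0,0,0],
    [0,0,0],
    [0,0,0],
    [0,0,0]
  ]
}}

```text
clock: 10.25
position: [0.4404, 0.0798, 0.3403]
tool_rot: [-0.128, 1.558, -0.221]
force: [0.7, 0.5, -1.1]
grip_width: 0.0294
```

Emit:
{"fn": "arm_command", "kwargs": {
  "delta_pos": [
    [0,0.8,-0.6],
    [0,0,0],
    [0,0,0],
    [0,0,0],
    [0,0,0],
    [0,0,0],
    [0,0,0],
    [0,0,0]
  ],
  "rotation": [
    [0,0,0],
    [0,-0.9,0],
    [0,-0.9,0],
    [0,-0.9,0],
    [0,-0.9,0],
    [0,-0.9,0],
    [0,-0.9,0],
    [0,-0.9,0]
  ]
}}

```text
clock: 11.05
position: [0.4197, 0.1143, 0.3484]
tool_rot: [-0.007, 0.867, -0.086]
force: [1.3, -0.7, -0.5]
grip_width: 0.0296
```

```bash
python3 - <<'E'
from h import *
c=.5**.5
y=0.0
Rt=R.from_euler('z',y)*R.from_matrix(np.array([[c,0,c],[0,1,0],[-c,0,c]]))
P=np.array([.605,.118,.008])
go(P-Rt.as_matrix()[:,0]*.261,Rt=Rt)
s=monitor.observe();print(np.round(s['qpos'],3)); print(R.from_euler('xyz',s['tool_rot']).as_matrix().round(3))
ps=optics.camera_params('scene');im=optics.grab_frame('scene')[:,:,::-1]
cv2.imwrite('pics/s5.png',cv2.resize(im[60:310,220:480],None,fx=2.3,fy=2.3))
E
```

```text
t 11.05 pos [0.4197 0.1143 0.3484] delta [ 3.97  0.15 -3.35] rot [-0.53 -0.79  0.55] F [ 1.3 -0.7 -0.5] w 0.0296
[ 0.527 -0.22  -1.069  2.35   0.614  0.395  0.393]
[[ 0.644  0.08   0.761]
 [-0.056  0.997 -0.058]
 [-0.763 -0.005  0.647]]
```

View pics/s5.png

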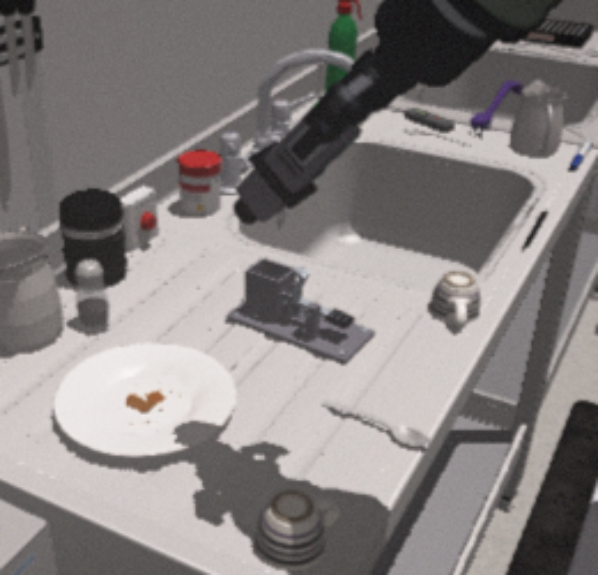

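Scene view: the thermometer is held at a slant with its lens at about (247,212), and the dock is empty with the paddle down. Joints 2, 4 and 6 are near their limits here, so I'll approach the plate diagonally from the dock side instead, which puts the arm farther out.

```bash
cat >> h.py <<'E'
c=.5**.5
P=np.array([.605,.118,.008])
Rt=R.from_euler('z',np.radians(55))*R.from_matrix(np.array([[c,0,c],[0,1,0],[-c,0,c]]))
TG=P-Rt.as_matrix()[:,0]*.261
E
python3 - <<'E'
from h import *
print(TG); go([TG[0],TG[1],.34],Rt=Rt)
E
```

```text
[ 0.49914368 -0.0331785   0.19255487]
t 11.1 pos [0.4183 0.1144 0.3474] delta [ 2.21 -4.68  2.16] rot [-7.26 -0.69  6.79] F [-2.8  4.8 -3.7] w 0.0293
```

Emit:
{"fn": "arm_command", "kwargs": {
  "delta_pos": [
    [0.45,-0.95,0.45],
    [0.45,-0.95,0.45],
    [0.45,-0.95,0.45],
    [0.45,-0.95,0.45],
    [0.4,-0.85,0.35],
    [0,0,0],
    [0,0,0],
    [0,0,0],
    [0,0,0],
    [0,0,0]
  ],
  "rotation": [
    [0,0,0],
    [0,0,0],
    [0,0,0],
    [0,0,0],
    [0,0,0],
    [-0.7,-0.07,0.65],
    [-0.7,-0.07,0.65],
    [-0.7,-0.07,0.65],
    [-0.7,-0.07,0.65],
    [-0.7,-0.07,0.65]
  ]
}}

```text
clock: 12.1
position: [0.4934, -0.036, 0.3407]
tool_rot: [-0.017, 0.882, 0.08]
force: [-0.5, 0.2, -1.7]
grip_width: 0.0295
```

```bash
python3 - <<'E'
from h import *
go([TG[0],TG[1],.34],Rt=Rt);print(np.round(monitor.observe()['qpos'],2))
E
```

```text
t 12.1 pos [ 0.4934 -0.036   0.3407] delta [0.14 0.08 0.14] rot [-6.06 -0.91  5.64] F [-0.5  0.2 -1.7] w 0.0295
[ 0.27 -0.05 -0.28  2.31 -0.28  0.2   1.91]
```

Emit:
{"fn": "arm_command", "kwargs": {
  "delta_pos": [
    [0,0,0],
    [0,0,0],
    [0,0,0],
    [0,0,0],
    [0,0,0],
    [0,0,0]
  ],
  "rotation": [
    [-0.7,-0.1,0.65],
    [-0.7,-0.1,0.65],
    [-0.7,-0.1,0.65],
    [-0.7,-0.1,0.65],
    [-0.7,-0.1,0.65],
    [-0.7,-0.1,0.65]
  ]
}}

```text
clock: 12.7
position: [0.4916, -0.0399, 0.3488]
tool_rot: [-0.031, 0.869, 0.235]
force: [0.2, -0.2, -1.6]
grip_width: 0.0298
```

```bash
python3 - <<'E'
from h import *
go([TG[0],TG[1],.34],Rt=Rt);print(np.round(monitor.observe()['qpos'],2))
E
```

```text
t 12.7 pos [ 0.4916 -0.0399  0.3488] delta [0.42 0.16 0.04] rot [-4.81 -0.83  4.67] F [ 0.2 -0.2 -1.6] w 0.0298
[-0.43 -0.09  0.5   2.31 -0.59  0.28  2.43]
```

Emit:
{"fn": "arm_command", "kwargs": {
  "delta_pos": [
    [0,0,0],
    [0,0,0],
    [0,0,0],
    [0,0,0],
    [0,0,0],
    [0,0,0],
    [0,0,0]
  ],
  "rotation": [
    [0,1,0],
    [0,1,0],
    [0,1,0],
    [0,1,0],
    [0,1,0],
    [0,1,0],
    [0,0.6,0]
  ]
}}

```text
clock: 13.4
position: [0.4905, -0.0304, 0.3575]
tool_rot: [-0.79, 1.56, -0.506]
force: [0.0, 0.2, -2.2]
grip_width: 0.0295
```

```bash
cat >> h.py <<'E'
AZ=np.radians(-50)
Rt=R.from_euler('z',AZ)*R.from_matrix(np.array([[c,0,c],[0,1,0],[-c,0,c]]))
TG=P-Rt.as_matrix()[:,0]*.261
E
python3 - <<'E'
from h import *
print(TG); go([TG[0],TG[1],.36],AZ);print(np.round(monitor.observe()['qpos'],2))
E
```

```text
[0.48637042 0.25937723 0.19255487]
t 13.4 pos [ 0.4905 -0.0304  0.3575] delta [-0.13  9.31  2.58] rot [11.05  0.11  0.02] F [ 0.   0.2 -2.2] w 0.0295
[-0.31  0.19  0.3   1.81 -0.06  1.14  1.86]
```

Emit:
{"fn": "arm_command", "kwargs": {
  "delta_pos": [
    [0,0.95,0.25],
    [0,0.95,0.25],
    [0,0.95,0.25],
    [0,0.95,0.25],
    [0,0.95,0.25],
    [0,0.95,0.25],
    [0,0.95,0.25],
    [0,0.9,0.25],
    [0,0.9,0.25],
    [0,0.9,0.25]
  ],
  "rotation": [
    [0,0,0],
    [0,0,0],
    [0,0,0],
    [0,0,0],
    [0,0,0],
    [0,0,0],
    [0,0,0],
    [0,0,0],
    [0,0,0],
    [0,0,0]
  ]
}}

```text
clock: 14.4
position: [0.4779, 0.276, 0.3689]
tool_rot: [1.589, 1.552, 1.891]
force: [0.4, -0.2, -0.7]
grip_width: 0.0298
```

Emit:
{"fn": "arm_command", "kwargs": {
  "delta_pos": [
    [0,0,0],
    [0,0,0],
    [0,0,0],
    [0,0,0],
    [0,0,0],
    [0,0,0],
    [0,0,0],
    [0,0,0],
    [0,0,0],
    [0,0,0]
  ],
  "rotation": [
    [1,0,0],
    [1,0,0],
    [1,0,0],
    [1,0,0],
    [1,0,0],
    [1,0,0],
    [1,0,0],
    [1,0,0],
    [1,0,0],
    [1,0,0]
  ]
}}

```text
clock: 15.4
position: [0.4699, 0.2885, 0.3789]
tool_rot: [2.894, 1.521, 2.141]
force: [-0.5, 0.6, -2.4]
grip_width: 0.0297
```

```bash
python3 - <<'E'
from h import *
go([TG[0],TG[1],.36],AZ);print(np.round(monitor.observe()['qpos'],2))
E
```

```text
t 15.4 pos [0.4699 0.2885 0.3789] delta [ 0.58 -0.34  1.09] rot [ 1.15 -0.46 -0.09] F [-0.5  0.6 -2.4] w 0.0297
[-0.85  0.29  0.29  1.62 -0.14  1.24  0.29]
```

Emit:
{"fn": "arm_command", "kwargs": {
  "delta_pos": [
    [0.3,-0.3,0.7],
    [0,0,0],
    [0,0,0],
    [0,0,0],
    [0,0,0],
    [0,0,0],
    [0,0,0],
    [0,0,0],
    [0,0,0]
  ],
  "rotation": [
    [1,0,0],
    [0,-0.9,0],
    [0,-0.9,0],
    [0,-0.9,0],
    [0,-0.9,0],
    [0,-0.9,0],
    [0,-0.9,0],
    [0,-0.9,0],
    [0,-0.9,0]
  ]
}}

```text
clock: 16.3
position: [0.4755, 0.2699, 0.3785]
tool_rot: [0.011, 0.864, -0.851]
force: [0.6, -0.1, -1.3]
grip_width: 0.0294
```

```bash
python3 - <<'E'
from h import *
go(TG+[0,0,.06],Rt=Rt);print(np.round(monitor.observe()['qpos'],2))
E
```

```text
t 16.3 pos [0.4755 0.2699 0.3785] delta [ 3.52  0.01 -2.35] rot [ 0.04 -0.75 -0.14] F [ 0.6 -0.1 -1.3] w 0.0294
[-1.31  0.35  0.4   1.76  0.59  1.27 -0.45]
```

Clear of every joint limit. Coming down in stages.

Emit:
{"fn": "arm_command", "kwargs": {
  "delta_pos": [
    [0,0,0],
    [0.7,0,-0.47],
    [0.7,0,-0.47],
    [0.7,0,-0.47],
    [0.7,0,-0.47],
    [0.7,0,-0.47],
    [0,0,0]
  ],
  "rotation": [
    [0,-0.75,-0.14],
    [0,0,0],
    [0,0,0],
    [0,0,0],
    [0,0,0],
    [0,0,0],
    [0,0,0]
  ]
}}

```text
clock: 17.0
position: [0.4846, 0.2558, 0.2527]
tool_rot: [-0.024, 0.791, -0.883]
force: [-0.4, 0.0, -0.4]
grip_width: 0.0294
```

```bash
python3 - <<'E'
from h import *
go(TG,Rt=Rt);print(np.round(monitor.observe()['qpos'],2))
# view lens in scene & top to measure lens location vs. TCP
s=monitor.observe();M=R.from_euler('xyz',s['tool_rot']).as_matrix()
X=np.array(s['position'])+M[:,0]*.111
ps=optics.camera_params('scene');pt=optics.camera_params('top')
a=optics.grab_frame('scene')[:,:,::-1];b=optics.grab_frame('top')[:,:,::-1]
u=proj(ps,X);v=proj(pt,X);print(X,u,v)
cr=lambda im,q:cv2.resize(im[int(q[1])-45:int(q[1])+45,int(q[0])-45:int(q[0])+45],(400,400),interpolation=cv2.INTER_CUBIC)
c2=np.hstack([cr(a,u),cr(b,v)]);cv2.imwrite('pics/l6.png',(255*(c2/255.)**.6).astype(np.uint8))
E
```

```text
t 17.0 pos [0.4846 0.2558 0.2527] delta [ 1.39  0.15 -1.45] rot [ 0.15 -0.06  0.07] F [-0.4  0.  -0.4] w 0.0294
[-1.29  0.54  0.4   1.9   0.65  1.05 -0.63]
[0.53414874 0.19548024 0.17377269] (np.float64(286.7096275564694), np.float64(202.7166626469875)) (np.float64(225.92774858564735), np.float64(192.06795084570737))
```

View pics/l6.png

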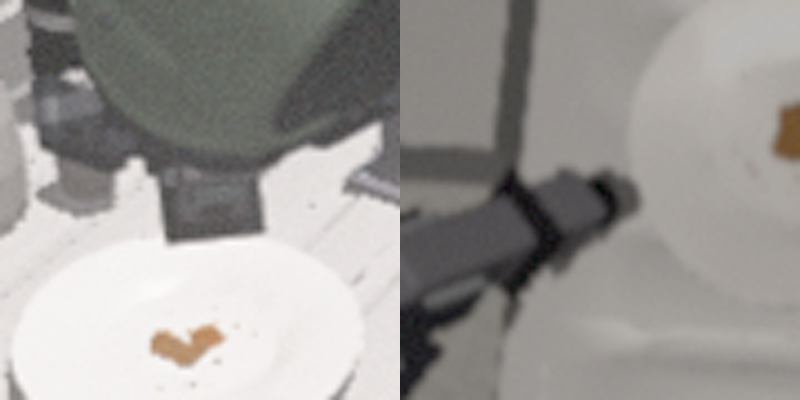

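```bash
python3 - <<'E'
from h import *
s=monitor.observe();M=R.from_euler('xyz',s['tool_rot']).as_matrix();p=np.array(s['position']);pt=optics.camera_params('top')
f=lambda X:np.round([(proj(pt,X)[0]-(225-45))*400/90+400,(proj(pt,X)[1]-(192-45))*400/90]).tolist()
for L in(.105,.111,.117,.123):
    l=p+M[:,0]*L; col=l-M[:,0]*.061
    th=np.linspace(0,6.28,60);ring=np.array([f(l+.013*(np.cos(t)*M[:,1]+np.sin(t)*M[:,2])) for t in th])
    cc=np.array([f(col+a*.028*M[:,2]+b*.022*M[:,1]) for a in(-1,1) for b in(-1,1)])
    print(L,'lens',f(l),'ring x',ring[:,0].min(),ring[:,0].max(),'y',ring[:,1].min(),ring[:,1].max(),'collar corners',cc.tolist())
E
```

```text
0.105 lens [592.0, 200.0] ring x 573.0 611.0 y 175.0 225.0 collar corners [[501.0, 303.0], [450.0, 232.0], [552.0, 239.0], [499.0, 166.0]]
0.111 lens [601.0, 197.0] ring x 582.0 620.0 y 172.0 222.0 collar corners [[511.0, 299.0], [460.0, 228.0], [562.0, 235.0], [509.0, 162.0]]
0.117 lens [609.0, 194.0] ring x 591.0 628.0 y 169.0 219.0 collar corners [[520.0, 296.0], [469.0, 225.0], [571.0, 232.0], [518.0, 159.0]]
0.123 lens [618.0, 191.0] ring x 599.0 637.0 y 166.0 215.0 collar corners [[529.0, 292.0], [478.0, 221.0], [580.0, 228.0], [528.0, 156.0]]
```

Emit:
{"fn": "arm_command", "kwargs": {
  "delta_pos": [
    [0.45,0.05,-0.5],
    [0.45,0.05,-0.5],
    [0.4,0.05,-0.45],
    [0,0,0]
  ],
  "rotation": [
    [0.1,0,0],
    [0,0,0],
    [0,0,0],
    [0,0,0]
  ]
}}

```text
clock: 17.5
position: [0.4872, 0.266, 0.2009]
tool_rot: [0.003, 0.796, -0.872]
force: [-0.6, 0.4, -1.4]
grip_width: 0.0298
```

```bash
python3 - <<'E'
from h import *
go(TG,Rt=Rt)
s=monitor.observe();M=R.from_euler('xyz',s['tool_rot']).as_matrix();p=np.array(s['position'])
print(M[:,0]); t=(.008-p[2])/M[2,0];print('axis hits',p+t*M[:,0],t)
pt=optics.camera_params('top');pw=optics.camera_params('wrist')
b=optics.grab_frame('top')[:,:,::-1];w=optics.grab_frame('wrist')[:,:,::-1]
q=b[150:235,190:290];a=cv2.resize(q,(400,340),interpolation=cv2.INTER_CUBIC);w2=cv2.resize(w,(400,250))
c2=np.zeros((340,800,3),np.uint8);c2[:,:400]=a;c2[:250,400:]=w2;cv2.imwrite('pics/f7.png',(255*(c2/255.)**.6).astype(np.uint8))
for L in(.105,.111,.117,.123):
    l=p+M[:,0]*L;ring=np.array([proj(pt,l+.013*(np.cos(t)*M[:,1]+np.sin(t)*M[:,2])) for t in np.linspace(0,6.28,60)]);g=lambda u:(np.array(u)-[190,150])*4
    cc=[g(proj(pt,l-M[:,0]*.061+.028*M[:,2]+k*.022*M[:,1])).round() for k in(-1,1)]
    print(L,g(proj(pt,l)).round(),g(ring.min(0)).round(),g(ring.max(0)).round(),cc,'wrist lens',np.round(np.array(proj(pw,l))*.625))
E
```

```text
t 17.5 pos [0.4872 0.266  0.2009] delta [ 0.31 -0.16 -0.09] rot [-0.02 -0.1  -0.01] F [-0.6  0.4 -1.4] w 0.0298
[ 0.45013676 -0.53545461 -0.71460846]
axis hits [0.60875013 0.12145606 0.008     ] 0.2699945692469037
0.105 [134. 182.] [118. 160.] [151. 204.] [array([101., 217.]), array([ 56., 154.])] wrist lens [201. 128.]
0.111 [142. 179.] [125. 158.] [158. 201.] [array([109., 214.]), array([ 64., 151.])] wrist lens [201. 127.]
0.117 [149. 176.] [133. 155.] [165. 198.] [array([117., 211.]), array([ 72., 148.])] wrist lens [201. 126.]
0.123 [156. 173.] [140. 152.] [172. 195.] [array([125., 208.]), array([ 80., 145.])] wrist lens [201. 125.]
```

View pics/f7.png

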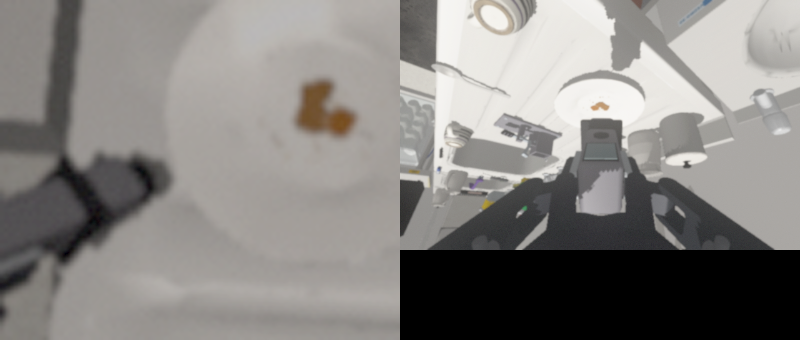

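```bash
python3 - <<'E'
from h import *
s=monitor.observe();R0=R.from_euler('xyz',s['tool_rot']);M=R0.as_matrix();p=np.array(s['position'])
pt=optics.camera_params('top');pw=optics.camera_params('wrist')
g0=p-M[:,0]*.005
for th in(-6,0,6):
  Q=(R0*R.from_euler('y',th,degrees=True)).as_matrix()
  for L in(.107,.113,.119):
    l=g0+Q[:,0]*(L+.005); f=lambda a,b,d,k:(np.array(proj(k,l-Q[:,0]*a+Q[:,1]*b+Q[:,2]*d)))
    print(th,L,'coll wrist',[np.round(f(a,b,-.028,pw)*.625+[400,0]).tolist() for a,b in((.058,-.022),(.064,.022))],'bar top',np.round(f(.14,0,-.02,pw)*.625+[400,0]),
     'top: lens',np.round((f(0,0,0,pt)-[190,150])*4),'coll',[np.round((f(.061,b,.028,pt)-[190,150])*4).tolist() for b in(-.022,.022)], 'lens hit', np.round(l+Q[:,0]*(.008-l[2])/Q[2,0],3), 'elev',np.degrees(np.arcsin(-Q[2,0])).round(1))
w=cv2.cvtColor(optics.grab_frame('wrist'),cv2.COLOR_RGB2GRAY)
print(w[170:345:3,int(201/.625)].tolist()); print(w[215,260:380:3].tolist())
im=optics.grab_frame('wrist')[150:350,250:400,::-1];cv2.imwrite('pics/w8.png',(255*(cv2.resize(im,None,fx=3,fy=3,interpolation=cv2.INTER_CUBIC)/255.)**.6).astype(np.uint8))
E
```

```text
-6 0.107 coll wrist [[580.0, 124.0], [622.0, 125.0]] bar top [601. 161.] top: lens [145. 169.] coll [[104.0, 211.0], [58.0, 147.0]] lens hit [0.64  0.085 0.008] elev 39.6
-6 0.113 coll wrist [[581.0, 123.0], [622.0, 124.0]] bar top [601. 157.] top: lens [153. 165.] coll [[112.0, 207.0], [67.0, 144.0]] lens hit [0.64  0.085 0.008] elev 39.6
-6 0.119 coll wrist [[581.0, 122.0], [621.0, 123.0]] bar top [601. 154.] top: lens [161. 162.] coll [[120.0, 204.0], [75.0, 140.0]] lens hit [0.64  0.085 0.008] elev 39.6
0 0.107 coll wrist [[580.0, 119.0], [623.0, 121.0]] bar top [601. 167.] top: lens [136. 180.] coll [[104.0, 215.0], [58.0, 151.0]] lens hit [0.611 0.12  0.008] elev 45.6
0 0.113 coll wrist [[580.0, 118.0], [622.0, 119.0]] bar top [601. 162.] top: lens [144. 177.] coll [[112.0, 211.0], [66.0, 148.0]] lens hit [0.611 0.12  0.008] elev 45.6
0 0.119 coll wrist [[581.0, 117.0], [621.0, 118.0]] bar top [601. 158.] top: lens [151. 174.] coll [[119.0, 208.0], [74.0, 145.0]] lens hit [0.611 0.12  0.008] elev 45.6
6 0.107 coll wrist [[579.0, 115.0], [623.0, 117.0]] bar top [601. 173.] top: 
[... 176 characters left out ...]
133. 188.] coll [[110.0, 216.0], [65.0, 153.0]] lens hit [0.587 0.149 0.008] elev 51.6
6 0.119 coll wrist [[580.0, 111.0], [622.0, 113.0]] bar top [601. 162.] top: lens [140. 186.] coll [[117.0, 213.0], [72.0, 151.0]] lens hit [0.587 0.149 0.008] elev 51.6
[142, 209, 235, 238, 237, 236, 197, 64, 56, 55, 51, 50, 59, 64, 48, 45, 44, 48, 62, 58, 64, 65, 64, 65, 62, 60, 63, 66, 74, 40, 55, 57, 60, 59, 57, 59, 84, 123, 125, 126, 124, 125, 127, 126, 125, 126, 127, 127, 127, 127, 130, 130, 128, 129, 128, 132, 130, 112, 88]
[203, 219, 217, 217, 217, 216, 214, 214, 213, 204, 85, 65, 64, 67, 68, 67, 65, 48, 48, 46, 45, 45, 45, 46, 45, 62, 64, 65, 64, 48, 43, 49, 153, 212, 216, 186, 108, 118, 122, 123]
```

The wrist-view edges (collar edge at row 190, bar top edge at about row 257) fit an untilted grip with the lens about 112 mm ahead of the TCP. I'll make one small final correction and then hold still.

Emit:
{"fn": "arm_command", "kwargs": {
  "delta_pos": [
    [0.25,-0.15,-0.08],
    [0,0,0],
    [0,0,0],
    [0,0,0],
    [0,0,0]
  ],
  "rotation": [
    [0,0,0],
    [0,0,0],
    [0,0,0],
    [0,0,0],
    [0,0,0]
  ]
}}

```text
clock: 18.2
position: [0.4869, 0.2595, 0.1967]
tool_rot: [0.009, 0.797, -0.869]
force: [0.3, 1.1, -1.8]
grip_width: 0.0296
```

```bash
python3 - <<'E'
from h import *
go(TG,Rt=Rt)
s=monitor.observe();x=R.from_euler('xyz',s['tool_rot']).as_matrix()[:,0];p=np.array(s['position']);l=p+x*.112
print('lens',l,'dist',np.linalg.norm(l-P),'off-axis',np.linalg.norm(np.cross(P-l,x)),'elev',np.degrees(np.arcsin(-x[2])),'qd',np.abs(s['qd']).max())
pt=optics.camera_params('top')
for n in('top','scene'):
    I=cv2.cvtColor(optics.grab_frame(n),cv2.COLOR_RGB2HSV);q=optics.camera_params(n);m=(I[...,0]<20)&(I[...,1]>130)&(I[...,2]>40)
    X=proj(q,P);yy,xx=np.mgrid[:400,:640];m&=((xx-X[0])**2+(yy-X[1])**2<1600);print(n,m.sum(),onz(q,xx[m].mean(),yy[m].mean(),.012))
E
```

```text
t 18.2 pos [0.4869 0.2595 0.1967] delta [ 0.09 -0.02 -0.1 ] rot [-0.06 -0.11 -0.03] F [ 0.3  1.1 -1.8] w 0.0296
lens [0.53745511 0.19975466 0.11662518] dist 0.15180766229380974 off-axis 0.001223243652447513 elev 45.666130601773446 qd 0.0016330183102160163
top 92 [0.60822201 0.11842706 0.012     ]
scene 17 [0.60600443 0.1303294  0.012     ]
```

```bash
python3 -c "
from workcell import bot;print(bot.job_done())"
```

```text
the job is handed in; nothing more can be done
None
```

I took the reading as asked and handed the job in at about 18 s. The dock's paddle is pressed and caught, and the thermometer is drawn up about 120 mm and held still over the plate at a slant.

**Last checks:**
- **Aim:** the lens is about 152 mm from the plate middle, at a slant of 45.7°, and its axis passes about 1 mm from the middle. These come from the arm pose and a measured lens offset of about 112 mm.
- **Hold:** the gripper reads 29.6 mm on the 30 mm bar, and the joints are still.
- **Plate:** the food on it is where it was at the start in the top view, so the plate has not moved.
- **Paddle:** it was seen down after I let go and again after I drew the thermometer out.

**What disagreed or was off:**
- **Press force:** pressing the paddle to its stop gave 84 N at the wrist for a moment, below the 120 N limit. It was through the fingertips, but far more than the 3 to 8 N needed.
- **Camera mismatch:** the scene camera reads up to about 1 cm different from the top camera in y. I used the wrist and top values.
- **Lens offset:** the top view alone gave 111 to 122 mm. The wrist view and the grasp height gave about 112 mm, so the true distance could be up to 1 cm less.
- **Scene view at the end:** it was mostly blocked by the arm, with only 17 pixels of the food showing, so it could not confirm the plate.
- **Other items:** I did not re-measure the cups, spoon and shaker at the end. The path stayed clear of them.
- **Change of approach:** joints came near their limits on my first two approaches to the plate, so I came in from its left front instead.

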